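Set the sample feed wheel back one notch

TASK

The sample feed wheel has run one station too far. With the fingertips alone, push the thumb lever of its ratchet pawl so that the pawl lifts out of the teeth and tips back until it stays up by itself, push the wheel backward (clockwise seen from above) by one of its upright pegs to the next notch, exactly one notch, then push the lever the other way so that the pawl drops fully into that notch. Do not pinch the lever or the pegs, and leave the three bottles beside the feeder alone.

Things in the scene. Friction and masses are not known exactly. Their poses are not given: they have to be found in the camera images.
- feeder: the fixed sample feeder: round white base (200 mm across) carrying a flat horizontal grey wheel and a ratchet pawl. Origin: on the worktop, on the wheel's upright axis; z up; +x points from the axis to the pawl's side (away from the robot, give or take its yaw). The pillar that carries the pawl fills x 102 to 114, y -76 to -34 mm and is 54 mm high
- hub (a point): centre of the wheel's face, on its axis, 26 mm above the worktop; turns with the wheel. The wheel is 192 mm across; a black hub cap (48 mm across) stands 12 mm above the face. On the face near the rim (radius 73 to 94 mm) are nine saw teeth 12 mm high. With the pawl up the wheel turns freely both ways against light friction (about 1 N at a peg) and stays where it is left
- wheel (a joint): turn of the wheel, rad, positive counter-clockwise seen from above (forward), negative backward. One notch is 40 degrees (0.698 rad). The notches are longer than the pawl's nose: with the pawl in, the wheel has about 0.2 rad of play. It starts at 0.0 to 0.14; one notch back it reads about -0.71 (hard against the tooth) to -0.50. With the pawl down it cannot turn backward past the tooth
- nose (a point): lower end of the pawl's nose, which drops between the teeth; 43 mm from the hinge. With the pawl down it is at about (84, -1, 27) mm in the feeder's frame. If the pawl is let down with the wheel at about -0.45 to -0.2 it rests on a tooth's ramp, and pushing the wheel farther backward lets it drop in and stops there; with the wheel below about -0.70 it comes down on the next tooth instead
- pawl (a joint): tilt of the ratchet pawl, rad: 0 = down, nose fully in a notch; 1.25 = tipped back on its stop. A steel arm on a level hinge at (84, -44, 44) mm in the feeder's frame, axis parallel to the feeder's x, nose on the +y side. No spring: its weight carries it down when below about 0.45 and over to the stop when above about 0.55, where it stays. A light push is enough (under 1 N)
- knob (a point): centre of the black ball knob (18 mm across) at the upper end of the pawl's thumb lever (8 mm rod), 55 mm from the hinge. In the feeder's frame it is at about (84, -30, 97) mm with the pawl down and (84, -90, 75) mm with the pawl tipped back: pushed towards the feeder's -y it lifts the pawl, pushed towards +y it brings it down again
- work_area (a point): unmarked fixed point on the worktop in the middle of the free area where the feeder stands. Left of that area stands a fixed blood analyser, 0.48 m high (world x 0.40 to 0.84, y over 0.53 m), right of it a fixed microscope, 0.43 m high (x 0.40 to 0.84, y -0.22 to 0.0 m): keep arm and gripper clear of both, also on the way in from the side
- peg_a (a point): centre of the top of a steel push peg of the wheel (12 mm across, with an 18 mm foot 5 mm high, standing 38 mm above the wheel's face, top 64 mm above the worktop, 55 mm from the wheel's axis). It turns with the wheel. With joint wheel = 0 it stands at (27.5, 47.6) mm in the feeder's frame
- peg_b (a point): centre of the top of a steel push peg of the wheel (12 mm across, with an 18 mm foot 5 mm high, standing 38 mm above the wheel's face, top 64 mm above the worktop, 55 mm from the wheel's axis). It turns with the wheel. With joint wheel = 0 it stands at (-55, 0) mm (nearest the robot) in the feeder's frame
- peg_c (a point): centre of the top of a steel push peg of the wheel (12 mm across, with an 18 mm foot 5 mm high, standing 38 mm above the wheel's face, top 64 mm above the worktop, 55 mm from the wheel's axis). It turns with the wheel. With joint wheel = 0 it stands at (27.5, -47.6) mm in the feeder's frame
- dropper_red: bystander, loose on the worktop beside the feeder's +y side: white dropper bottle with a pointed red cap, 23 mm across, 68 mm high; origin at the centre of its underside
- stain_a: bystander, loose on the worktop beside the feeder's +y side: round purple bottle with a white cap, 38 mm across, 88 mm high; origin at the centre of its underside
- dropper_black: bystander, loose on the worktop beside the feeder's +y side: white dropper bottle with a pointed black cap, 23 mm across, 64 mm high; origin at the centre of its underside

How it is judged:
By the outcome, as a careful person would: the job done as asked, in the order asked, and still so for the second after the job is handed in, with the robot touching nothing.
It also fails if it takes over 48 s, if anything falls off the work surface, if the arm or the gripper's body presses on something with over 40 N, if the wrist force passes 120 N, or if a joint passes its speed limit or range.

ROBOT

A 7-joint arm with a two-finger parallel gripper is mounted at the origin on a cart in front of the work surface, level with it; the furniture and walls round the work are solid. World frame = base frame: x ahead of the robot, y to its left, z up, the work surface at z = 0. Lengths are in m, angles in degrees, forces in N, time in s.
With the tool pointing down it reaches from about 0.425 to 0.825 m from the base axis. Payload 3.6 kg.
Tool frame: the origin (TCP) lies where the fingers leave the gripper's body, on its centre line; the fingertips stand 84 mm ahead of it and the grasp point (between the pads) lies 65 mm ahead of it; z points along the fingers, y is the line along which they close (so a half turn about z gives the same grasp; the last joint's range is limited). The gripper opens to 93 mm and grips with 3 to 60 N. Pads are 15 mm wide; open, the fingers measure 128 mm over their backs; the gripper's body (75 mm by 188 mm) begins 65 mm behind the grasp point.
Start: joints at [67.007, 35.231, -0.722, 81.555, 0.464, 63.22, -2.315], TCP at [0.238, -0.605, 0.303] pointing down, gripper open.
Joint ranges: [-178.69, 178.69], [-17.37, 117.87], [-77.05, 75.6], [15.02, 138.74], [-78.02, 258.01], [0.78, 113.62], [-162.83, 162.83]. Speed limits (degrees/s): [159.86, 159.86, 180, 180, 180, 180, 180].

INTERFACE

Orientations are given as a 3x3 rotation matrix whose columns are the frame's x, y, z axes.
In Python, from cell import env gives the robot as it stands. Calls block until the motion is done:
- env.move_ptp(position, orientation): joint-space move of the TCP to a pose.
- env.move_linear(position, attitude=None, speed=0.15): straight line of the TCP; attitude=None keeps the orientation; speed is the mean speed in m/s.
- env.goto_joints(angles): joint-space move.
- env.open() and env.close(newtons=None): open the fingers fully, or close them until they stop; newtons is the grip in N (None keeps the last).
- env.hold(seconds).
- env.solve_ik(position, orientation): joint angles nearest the present ones, or None.
- env.get_image(name): name is "scene" or "top" or "wrist"; returns the picture (400x640x3 uint8, red, green, blue); there is no depth.
- env.calibration(name): a dict with "mtx" (3x3 intrinsics, pixels), "cam_to_world" (4x4, takes a point from camera to world coordinates). Camera axes: x right, y up, looking along -z (the intrinsics and any distortion apply to the point x, -y, -z); pixel columns grow to the right and rows downward; lengths in m; the calibration is good to about 2 mm. A picture is of the moment at which its call begins: read the wrist's pose just before it. calibration takes no time and is no camera call; for the wrist camera it gives the pose at the moment of the call.
A pose or a line that the arm cannot do raises env.PlanningError and nothing moves.
- env.job_done(): hands the job in; it is judged then, once.
Readings, each from a call of its own:
- env.get_time(): time.
- env.get_qpos(): joint angles.
- env.get_joint_velocities(): joint speeds.
- env.get_tau(): joint torques, N m.
- env.get_tcp_pos(): TCP position.
- env.get_tcp_rot(): TCP orientation.
- env.get_contact_force(): force on the tool from outside, world axes, zero at the start.
- env.get_ft_torque(): the same for the moment, N m.
- env.get_grip_width(): opening from 0.0 (shut) to 1.0 (fully open).
- env.get_grasp_force(): force on a finger pad.
Only numpy, scipy, OpenCV 4.12 (cv2) and the standard library are available. Lean on these libraries where they do the work, as an engineer would, in place of code of your own. Each camera call takes 0.05 s, during which the arm holds its last target. There are 200 camera calls.

## Working session

There is one attempt and no reset: what is moved stays moved. The work goes in short steps, each a Python script; the robot and the scene stay as the last script left them, time stands still between calls to the robot, and variables do not carry over. Pictures are saved under pics/ and viewed, at most 10 in all, crops included, and the job is handed in when it is done.

```bash
mkdir -p pics
python3 - <<'E'
from cell import env
import cv2
for n in("scene","top"):
    cv2.imwrite(f"pics/{n}0.png",env.get_image(n)[:,:,::-1])
    c=env.calibration(n);print(n,c["mtx"].round(1).tolist(),c["cam_to_world"].round(3).tolist(),[k for k in c])
print(env.get_time(),env.get_grip_width())
E
```

```text
scene [[445.9, 0.0, 320.9], [0.0, 445.9, 199.3], [0.0, 0.0, 1.0]] [[-0.698, 0.474, -0.537, 0.082], [-0.716, -0.461, 0.524, 0.774], [0.001, 0.75, 0.661, 0.627], [0.0, 0.0, 0.0, 1.0]] ['mtx', 'cam_to_world']
top [[496.9, 0.0, 315.9], [0.0, 496.9, 202.2], [0.0, 0.0, 1.0]] [[-0.029, 0.985, -0.171, 0.376], [-0.999, -0.032, -0.017, 0.341], [-0.023, 0.17, 0.985, 0.972], [0.0, 0.0, 0.0, 1.0]] ['mtx', 'cam_to_world']
0.1 1.001060747174197
```

View pics/scene0.png

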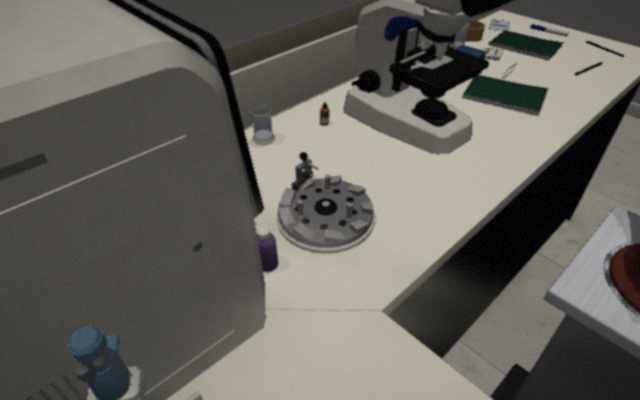

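View pics/top0.png

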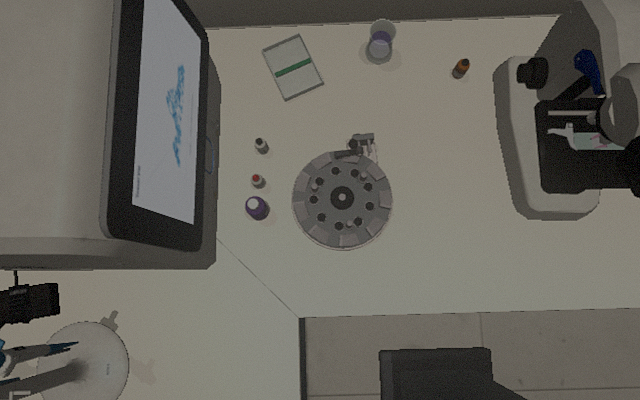

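The top view shows the wheel centred near (342,198), the pawl and pillar near (360,143), and the bottles to the left at (261,145), (257,181) and (256,207). The microscope and the analyser are on either side. I'll enlarge the feeder and check which poses the arm can reach.

```bash
cat > h.py <<'E'
from cell import env
import cv2, numpy as np
def ray(name,uv,z,c=None):
    c=c or env.calibration(name);K=c["mtx"];T=c["cam_to_world"]
    d=np.linalg.inv(K)@[uv[0],uv[1],1];d=T[:3,:3]@[d[0],-d[1],-d[2]];o=T[:3,3]
    return o+d*(z-o[2])/d[2]
def proj(name,P,c=None):
    c=c or env.calibration(name);T=np.linalg.inv(c["cam_to_world"]);p=T[:3,:3]@P+T[:3,3]
    q=c["mtx"]@[p[0],-p[1],-p[2]];return q[:2]/q[2]
def crop(name,u,v,w,h,s,out):
    im=env.get_image(name)[v:v+h,u:u+w,::-1]
    im=cv2.convertScaleAbs(cv2.resize(im,None,fx=s,fy=s,interpolation=cv2.INTER_CUBIC),alpha=1.5)
    cv2.imwrite(out,im)
E
python3 - <<'E'
from h import *
crop("top",282,120,120,140//1,4,"pics/t1.png")
h=ray("top",(342,197.5),.038);print(h)
q=env.get_qpos();print(q)
def R(a):
    x=np.array([np.cos(a),np.sin(a),0]);z=np.array([0,0,-1.]);return np.c_[np.cross(x,z),x,z]
print(env.get_tcp_rot().round(2).tolist())
for s in(1,-1):
    print(s,env.solve_ik([.55,.29,.2],s and np.diag([1,1,1])@R(0 if s>0 else np.pi)))
    print(s,env.solve_ik([.42,.21,.6],R(0 if s>0 else np.pi)))
print(env.solve_ik([.18,-.45,.6],env.get_tcp_rot()))
E
```

```text
[0.54562476 0.30766319 0.038     ]
[67.00721244 35.27659566 -0.72284436 81.61751721  0.46495936 63.22021568
 -2.31516811]
[[0.93, 0.37, -0.0], [0.37, -0.93, 0.0], [-0.0, -0.0, -1.0]]
1 [ -8.75291324  43.46689177 -36.80706399  92.49849303  30.45113527
  54.41460972 -56.14483967]
1 [ 13.54435392  17.76178753 -63.82418582  72.72339213  16.086868
  98.87793382 -46.60723151]
-1 [  3.57426847  54.77273015 -65.98078898  92.10130767  52.90279629
  69.30288286 106.21297105]
-1 [ 14.40482769  18.31230374 -65.75395306  72.70493468  16.86841503
  99.15142964 132.54590429]
[66.05592671 12.03274581 -0.6025919  71.67755027  0.12217134 96.40169823
 -3.04199713]
```

View pics/t1.png

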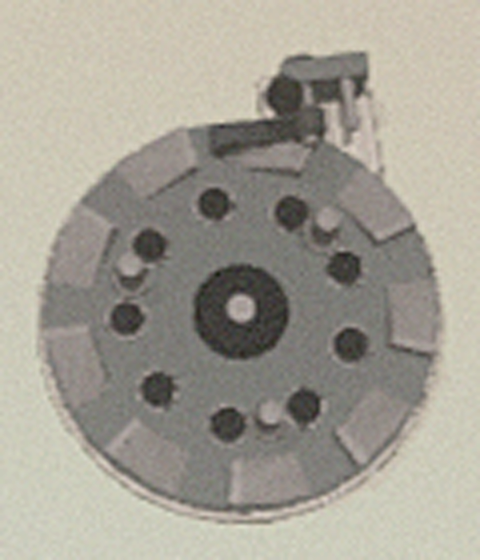

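The crop shows the peg tops at full-image pixels (363.5,174.5), (314.8,186) and (349.5,222.8). The knob is at (353.3,143.8) and the cap centre at about (342.2,197.5).

Run:
```python
from h import *
P=np.array([ray("top",p,.064) for p in[(314.8,186),(349.5,222.8),(363.5,174.5)]])
c=P.mean(0);print(c,np.linalg.norm(P-c,axis=1))
k=ray("top",(353.3,143.8),.097);d=k-c
print("knob",k,np.hypot(*d[:2]),"exp .0892")
yaw=np.arctan2(d[1],d[0])-np.arctan2(-30,84);print("yaw",np.degrees(yaw))
a=[np.arctan2(*(p-c)[1::-1])-yaw-t for p,t in zip(P,(np.pi/3,np.pi,-np.pi/3))];print("wheel",(np.array(a)+np.pi)%(2*np.pi)-np.pi)
def W(x,y,z):
    C,S=np.cos(yaw),np.sin(yaw);return np.array([c[0]+(C*x-S*y)/1e3,c[1]+(S*x+C*y)/1e3,z/1e3])
for p in[(108,-55,54),(84,-1,35),(84,-44,44),(0,0,38)]:print(p,proj("top",W(*p)),proj("scene",W(*p)))
```

```text
[0.54693509 0.30729432 0.064     ] [0.05405594 0.05481276 0.05438683]
knob [0.63362525 0.28548896 0.097     ] 0.0893904819195535 exp .0892
yaw 5.534986053692609
wheel [0.0987012  0.09979293 0.11130243]
(108, -55, 54) [363.34297414 136.67234168] [303.67569593 162.28746595]
(84, -1, 35) [336.84655269 154.91081373] [295.14781309 185.98119202]
(84, -44, 44) [359.06929856 150.84361164] [308.75599265 172.8350095 ]
(0, 0, 38) [342.16738384 196.81922431] [325.92253692 202.56152572]
```

```bash
cat >> h.py <<'E'
c0=np.array([.5469,.3073]);yaw=np.radians(5.5)
C,S=np.cos(yaw),np.sin(yaw)
def W(x,y,tip):  # feeder mm, fingertip height mm -> TCP
    return [c0[0]+(C*x-S*y)/1e3,c0[1]+(S*x+C*y)/1e3,(tip+84)/1e3]
R0=np.array([[S,C,0],[-C,S,0],[0,0,-1.]])
if np.linalg.det(R0)<0: R0[:,0]*=-1
def F():return env.get_contact_force().round(1).tolist()
E
python3 - <<'E'
from h import *
env.close(20)
env.move_linear([.18,-.45,.6],speed=.3)
q=np.array(env.get_qpos());q[0]=-32;env.goto_joints(q.tolist())
print(env.get_tcp_pos(),env.get_time())
env.move_ptp(W(84,15,300),R0);print(env.get_qpos().round(0))
env.move_linear(W(84,15,82),speed=.2)
print(env.get_tcp_pos(),env.get_tcp_rot().round(2).tolist(),env.get_qpos().round(0),F(),env.get_time(),env.get_grip_width())
cv2.imwrite("pics/w1.png",env.get_image("wrist")[:,:,::-1])
E
```

```text
[0.4207065  0.24079262 0.59864369] 5.475
[-31.  39.   4.  62.  -2.  80. -22.]
[0.62987955 0.3307084  0.16785658] [[-0.1, 1.0, 0.0], [1.0, 0.1, 0.0], [0.0, 0.0, -1.0]] [-31.  48.   3.  78.  -3.  54. -22.] [0.6, -0.5, 0.5] 7.9083 0.004341619632788507
```

View pics/w1.png

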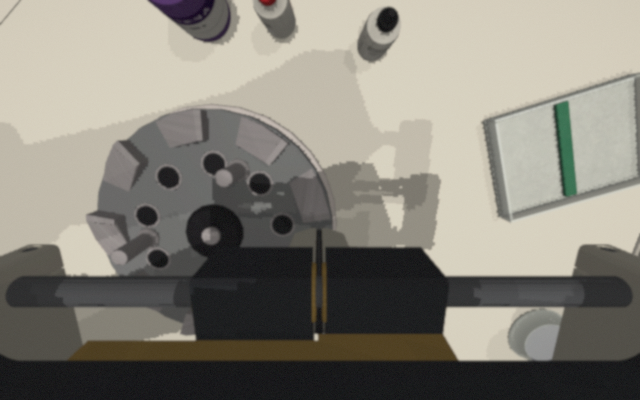

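The fingers are shut and stand just on the +y side of the knob. The bottles, at the top of the picture, are well clear. I'll push the lever now.

Run:
```python
from h import *
env.move_linear(W(84,-25,82),speed=.06);print(F())
env.move_linear(W(84,-50,82),speed=.05);print(F())
env.hold(.3)
env.move_linear(W(84,-35,82),speed=.1)
env.move_linear(W(84,-35,130),speed=.2)
env.move_linear(W(-50,-38,130),speed=.25)
print(F(),env.get_time())
crop("top",282,100,160,140,4,"pics/t2.png")
```

```text
[0.5, 0.3, 0.7]
[-0.4, 0.0, 0.4]
[-0.1, 0.1, 0.8] 11.1
```

View pics/t2.png

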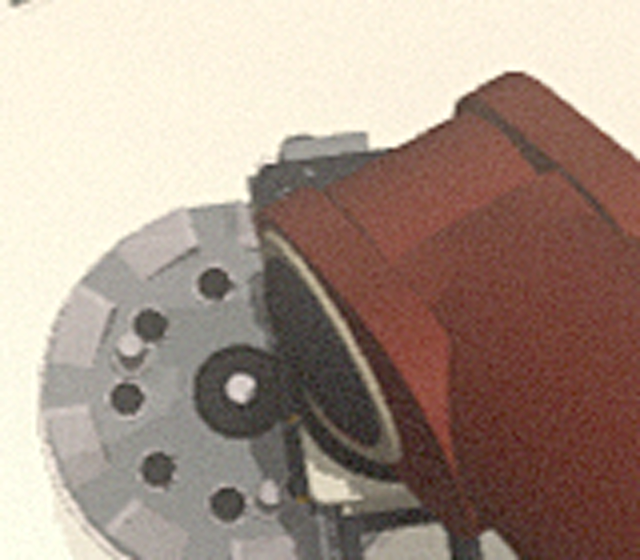

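The arm hides the pawl, but the knob and pawl arm have left their earlier places. Peg A hasn't moved: crop (131,344) is full-image (314.8,186). I'll lower the fingers beside peg B and check the pawl in the scene camera.

Run:
```python
from h import *
env.move_linear(W(-50,-34,46),speed=.15)
print(F(),env.get_time())
crop("scene",260,140,130,110,5,"pics/s2.png")
print(proj("scene",np.r_[W(84,-90,75-84)]),proj("scene",np.r_[W(84,-30,97-84)]))
```

```text
[0.4, 0.1, 0.3] 11.8583
[322.80972111 151.23310381] [303.76250748 155.41256577]
```

View pics/s2.png

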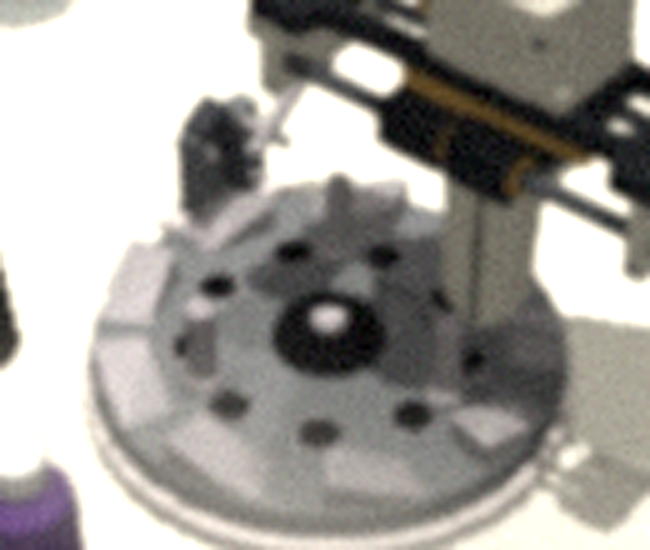

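The pawl stands upright at crop (215,150), so it is tipped back. The fingers are on the -y side of peg B. Next I'll push the wheel and measure its angle from peg A in the top view.

Run:
```python
from h import *
env.move_linear(W(-50,15,46),speed=.06);print(F())
env.hold(.2)
print(F(),env.get_time())
for w in(-.4,-.5,-.6,-.7):
    print(w,[proj("top",np.r_[W(55*np.cos(a+w),55*np.sin(a+w),64-84)]).round(1) for a in(np.pi/3,np.pi,-np.pi/3)])
crop("top",282,120,120,140,4,"pics/t3.png")
```

```text
[-0.4, -0.5, -1.1]
[-0.1, -0.1, -0.3] 13.075
-0.4 [array([321.9, 173.7]), array([334.7, 222.6]), array([371.2, 187. ])]
-0.5 [array([324.1, 171.8]), array([331.9, 221.7]), array([371.8, 189.9])]
-0.6 [array([326.5, 170.1]), array([329.1, 220.4]), array([372.2, 192.8])]
-0.7 [array([329. , 168.7]), array([326.6, 219. ]), array([372.2, 195.7])]
```

View pics/t3.png

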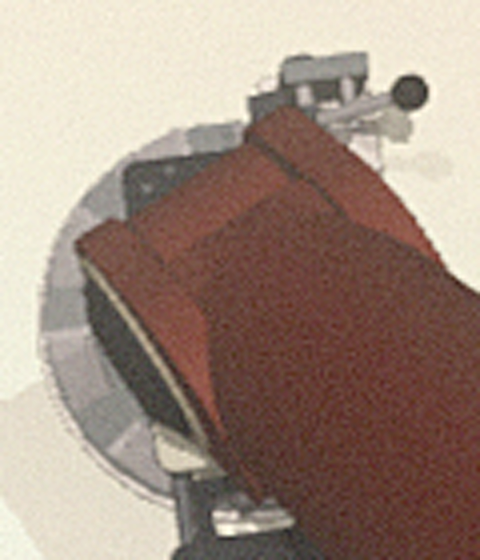

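The knob is tipped back at crop (410,92). The arm hides the pegs, so I'll withdraw to the lever's far side and measure the wheel from there.

Run:
```python
from h import *
env.move_linear(W(-50,-5,46),speed=.1)
env.move_linear(W(-50,-5,130),speed=.2)
env.move_linear(W(84,-130,130),speed=.25)
print(F(),env.get_time())
crop("top",282,120,120,140,4,"pics/t4.png")
```

```text
[-0.1, 1.1, -0.3] 14.925
```

View pics/t4.png

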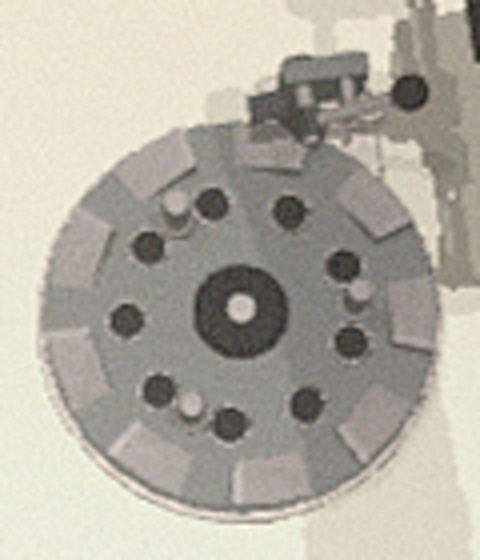

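The pegs are at full-image (326,170.8), (329.5,221.3) and (371.8,192.8), so the wheel is at about -0.59, exactly one notch back. I'll push the lever down now.

```bash
python3 - <<'E'
from h import *
env.move_linear(W(84,-130,73),speed=.15)
env.move_linear(W(84,-58,73),speed=.06);print(F())
env.hold(.3)
env.move_linear(W(84,-130,73),speed=.2)
env.move_linear(W(84,-130,160),speed=.25)
print(F(),env.get_time())
crop("top",282,120,120,140,4,"pics/t5.png")
crop("scene",260,140,130,110,5,"pics/s5.png")
E
python3 -c "
import cv2;a=cv2.imread('pics/t5.png');b=cv2.imread('pics/s5.png')
b=cv2.resize(b,None,fx=.49,fy=.49);a=cv2.copyMakeBorder(a,0,0,0,b.shape[1],0);a[:b.shape[0],480:]=b;cv2.imwrite('pics/c5.png',a)"
```

```text
[-7.5, -46.8, 30.9]
[-0.2, 0.1, -0.4] 18.1667
```

View pics/c5.png

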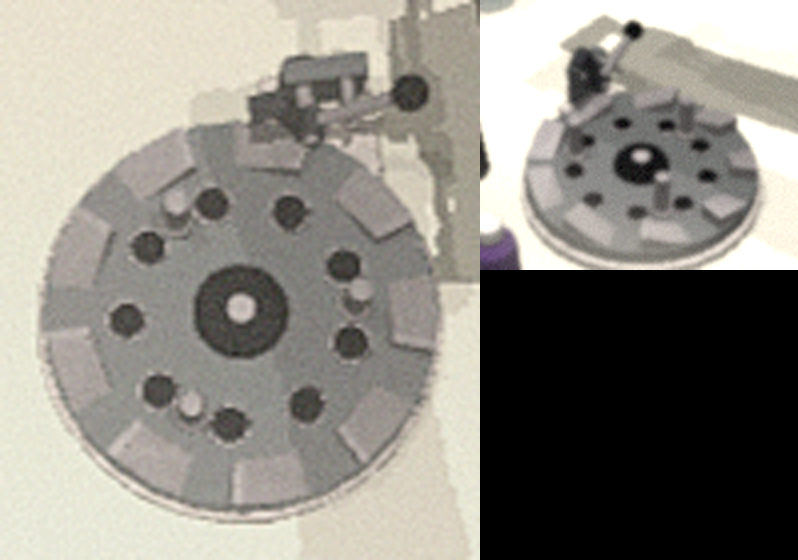

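The pawl is still tipped back, with the knob at crop (410,92), and the wheel hasn't moved. The reaction force of (-47, +31) N points along the rod, so the fingertip edge landed too high on the ball and pushed straight at the hinge. I'll go lower and step forward with a force check.

```bash
python3 - <<'E'
from h import *
env.move_linear(W(84,-130,62),speed=.15);print(env.get_tcp_pos()[2])
for y in list(range(-116,-57,-1 if 0 else 4))+[-58]:
    env.move_linear(W(84,y,62),speed=.06);f=np.array(F())
    if np.linalg.norm(f)>6: print("force",y,f);break
print(y,f)
env.hold(.3)
env.move_linear(W(84,-130,62),speed=.2)
env.move_linear(W(84,-130,160),speed=.25)
print(F(),env.get_time())
crop("top",282,120,120,140,4,"pics/t6.png")
crop("scene",260,140,130,110,5,"pics/s6.png")
E
python3 -c "
import cv2;a=cv2.imread('pics/t6.png');b=cv2.imread('pics/s6.png')
b=cv2.resize(b,None,fx=.49,fy=.49);a=cv2.copyMakeBorder(a,0,0,0,b.shape[1],0);a[:b.shape[0],480:]=b;cv2.imwrite('pics/c6.png',a)"
```

```text
0.14660910528425547
force -100 [-1.  -7.6  3.8]
-100 [-1.  -7.6  3.8]
[-0.7, 0.2, -0.0] 21.5917
```

View pics/c6.png

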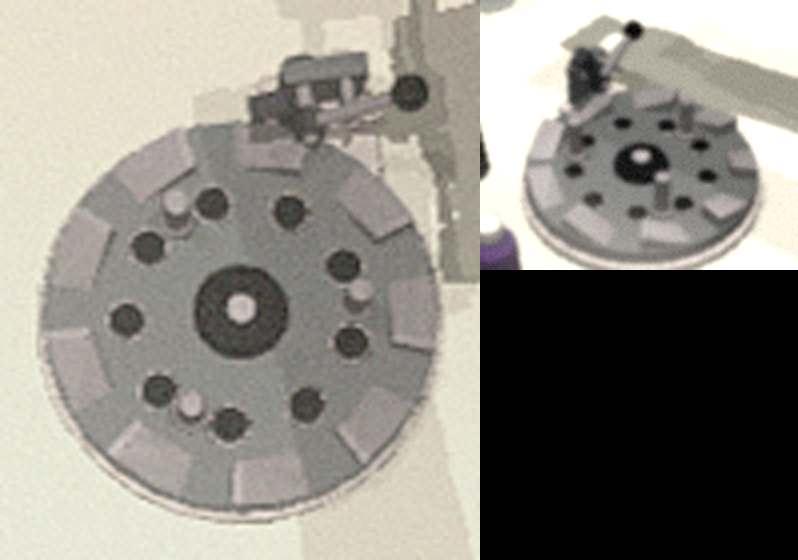

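The pawl hasn't moved: the knob is at crop (410,92), and the wheel still reads about -0.59. The force again runs nearly along the rod, so friction on the fingertip face is locking the ball, which has to rise as it swings. I'll touch lightly and then follow the knob's arc, up and over. Since my 10 pictures are used, I'll check the result from the knob's blob position.

```bash
cat >> h.py <<'E'
def knob(im):  # darkest round blobs near the pawl in a top picture (RGB)
    g=cv2.GaussianBlur(im,(3,3),0).max(2)[130:156,340:400]
    n,_,st,ce=cv2.connectedComponentsWithStats((g<50).astype(np.uint8))
    return [(int(s[4]),(c+[340,130]).round(1).tolist(),s[2:4].tolist()) for s,c in zip(st[1:],ce[1:]) if s[4]>12]
E
python3 - <<'E'
from h import *
print("ref down",knob(cv2.imread("pics/top0.png")[:,:,::-1]))
im=env.get_image("top");print("now",knob(im))
print("pred",proj("top",np.r_[W(84,-30,97-84)]),proj("top",np.r_[W(84,-90,75-84)]))
env.move_linear(W(84,-112,62),speed=.25)
y=-108
while y<-92:
    env.move_linear(W(84,y,62),speed=.05);f=np.array(F())
    if f[1]<-2: break
    y+=1.5
print("touch",y,f)
a0=np.radians(146.8);fm=0;log=[]
for a in np.radians(np.arange(142,89,-4)):
    dy=55*(np.cos(a)-np.cos(a0));dz=55*(np.sin(a)-np.sin(a0))
    env.move_linear(W(84,y+dy+1.0,62+dz+1),speed=.06);f=np.array(F());log.append(f.tolist())
    if np.linalg.norm(f)>15: print("stop",np.degrees(a));break
print(log)
env.hold(.3)
p=y+dy
env.move_linear(W(84,p-30,62+dz),speed=.15)
env.move_linear(W(84,-130,160),speed=.25)
im=env.get_image("top");cv2.imwrite("pics/t7.png",im[:,:,::-1]);print("after",knob(im),env.get_time())
E
```

```text
ref down [(46, [353.0, 143.7], [8, 9]), (19, [352.6, 151.6], [7, 4])]
now [(47, [384.1, 142.9], [8, 8])]
pred [353.30527757 143.92528467] [384.60579667 143.23154252]
touch -105.0 [-1.2 -2.3  1.6]
[[0.7, -2.4, 1.2], [0.8, -4.7, 4.0], [1.2, -4.4, 4.3], [0.2, -0.1, 0.6], [0.4, 0.9, -0.3], [-0.7, -0.8, 0.3], [-0.5, 0.1, 0.0], [-0.4, 0.8, 0.8], [-0.8, 0.5, 0.5], [-0.6, 0.1, -0.6], [0.3, 0.1, 0.3], [-0.0, 0.2, 0.1], [-0.3, -0.3, -0.3], [-0.3, -0.2, -0.1]]
after [(13, [352.6, 145.8], [6, 4])] 27.7333
```

Run:
```python
import cv2,numpy as np
for n in("top0","t7"):
    g=cv2.imread(f"pics/{n}.png").max(2);print(n);print(g[134:162:2,330:392:2])
```

```text
top0
[[137 138 137 137 138 133 137 137 134 140 139 139  82  54  57  87  94  81
   76  80  81  77 126 135 135 134 136 139 139 136 139]
 [135 133 139 136 135 133 140 138 137 138 140  97  82  84  84  83  91  87
   86  89  83  82 121 137 133 140 135 135 135 137 138]
 [134 137 135 138 140 139 139 135 139 133 133  64  85  90  87  87  90  85
   87  81  69  67 124 136 137 135 136 134 140 138 135]
 [136 137 133 137 137 139 135 136 125 133  46  49  41  57  70  55  45  52
   49 113  69  47 134 135 135 142 136 137 134 138 136]
 [137 138 137 135 138 137 138 138 124  98  44  49  47  45 100  54  49  58
   52 109  71  57 110 141 136 135 138 137 137 136 139]
 [136 136 134 134 136 141 139 137 116  75  41  50  48  41  95  62  50  48
   50  97  86 129 104 134 134 135 135 135 136 137 140]
 [138 137 139 134 133 136 135 138 106 116  38  46  39  40  71  71 108 123
  113  89 102 132 117 128 134 134 137 139 136 140 138]
 [139 138 135 135 137 140 140 142 130 130 109  42  53  55  67  61  49 121
  106  89  92 133 125 128 131 135 137 136 142 138 132]
 [135 135 134 131 119 102  78  78  56  43  42  50  51  54  69  
[... 1821 characters left out ...]
  108  90 105 113 137 114 130 141 139 118  97  98  93]
 [ 89  96  69  65  68  73  69  63  71  57  54  54  49  56  63  56  50 128
  147  82  88 126 133 129 139 140 142 146  87  91 100]
 [ 89  97  76  70  67  69  71  70  67  61  56  53  56  55  85 107  73 145
  145  88 124 127 136 131 141 142 141 143 120  95  92]
 [ 95  98  78  63  50  55  54  67  73  78  97 103 109 105  74  53  85  79
  126 107 143 129 137 111 143 142 135 138 124  91  98]
 [ 99  96  79  51  60  70 104 103 100 104 109 104 102  99  79  84  80  83
   76 106 135 128 130 117 142 142 142 141 142 119  96]
 [113  97  91  90  86  87 100 102 104 106 104  99 108 105  72  87  86  84
   88  85  76 119 131 131 141 139 141 141 141 143  84]]
```

In t7 the pawl and knob region matches the initial pawl-down picture almost pixel for pixel, so the pawl is fully in. One last check that the wheel stayed put, then I'll hand in.

Run:
```python
from h import *
a=cv2.imread("pics/t7.png").max(2).astype(int)
b=cv2.imread("pics/top0.png").max(2).astype(int)
for w in(.1,-.4,-.5,-.6,-.7):
    P=[proj("top",np.r_[W(55*np.cos(t+w),55*np.sin(t+w),64-84)]) for t in(np.pi/3,np.pi,-np.pi/3)]
    print(w,[[int(cv2.getRectSubPix(i.astype(np.float32),(3,3),tuple(map(float,p))).mean()) for p in P] for i in(b,a)])
# bottles: unchanged?
print(np.abs(a-b)[130:222,240:278].mean(), (np.abs(a-b)[130:222,240:278]>45).sum())
print(F(),env.get_joint_velocities().round(2))
env.job_done();print(env.get_time())
```

```text
0.1 [[107, 109, 106], [99, 97, 86]]
-0.4 [[84, 75, 57], [85, 87, 63]]
-0.5 [[83, 84, 77], [103, 101, 99]]
-0.6 [[83, 85, 83], [120, 125, 109]]
-0.7 [[86, 85, 84], [100, 99, 69]]
17.32151029748284 13
[-0.5, 0.2, -0.1] [-0.53  1.24 -0.57  1.07  0.17  0.14  0.  ]
the job is handed in; nothing more can be done
the job is handed in; nothing more can be done
```

The job is handed in: the wheel is one notch back at about -0.6 rad, the pawl is down in that notch, and the bottles look undisturbed. My first try at lowering the lever jammed against the knob at about 56 N, so I re-did it by following the knob's arc.

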